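# Close the key safe over the bike key and lock it

### The job

The bike key has been put away in the key safe: press lightly on the flat shutter, which has no handle, with the closed fingertips and slide it fully shut over the key, then turn the round knob clockwise to its stop to lock it. Press gently, never with more than 25 N, do not turn the knob before the shutter is shut, and leave the dish, the tin and the shoehorn where they are.

Things in the scene. Friction and masses are not known exactly. Their poses are not given: they have to be found in the camera images.
- safe: Painted steel key safe on its back, fixed, sunk 0 to 14 mm into the ledge; 90 (x) by 170 (y) by 58 mm high. Origin: centre of its underside, z up. Tray opening in its top (z 58): x -28 to 28, y -79 to 11 mm, its end wall and side rails 58 high. A hood plate 3 mm thick covers y 11 to 85, top at z 61.
- shutter (a joint): Opening of the shutter, m: 0 = shut at the end stop, 0.050 = most open; starts 0.034 to 0.048. It closes towards safe -y, out from under the hood, and stays where left. Drag about 4.5 N: press down some 10 to 16 N and drag (fingertip friction varies by 20 %; too light slips). The rigid plate gives only about 1 mm per 20 N; over 25 N on it is a failure.
- hood_edge (a point): Middle of the hood's lower edge, safe (0, 11, 58) mm. The shutter, a bare aluminium plate 56 x 93 x 3 mm with no raised part, is bare from here to its leading edge at safe y = -79 mm + joint. Its guide is worn: the face lies 3 to 9 mm below this point and slopes up or down along y by up to 0.045 rad (2 mm over the stroke), other each time and not reported: feel for it.
- knob (a joint): Turn of the knob in rad, growing clockwise seen from above: 0 = unlocked stop, 1.2 = locked stop; starts 0 to 0.2. Drag about 0.08 N m; it stays where it is left.
- knob_grip (a point): Point on the axis of the round steel knob, 17 mm above the hood plate and 11 mm below the knob's top. The knob is 38 mm in diameter and 28 mm high, upright on the hood at safe (0, 48) mm. A mark on its top points to safe +y at joint 0. Fixed to the safe.
- bike_key: Black plastic bike lock key with a short steel blade, 58 mm long, 22 mm wide, 8 mm thick, lying loose in the tray. Origin under its middle. It stays there.
- tray (a point): Centre of the tray's floor, 32 mm below the rails' top, fixed to the safe.
- dish: Terracotta dish, 110 mm across, 28 mm high, loose bystander. Origin: centre of its underside.
- tin: Chrome lip balm tin, 40 mm across, 17 mm high, loose bystander. Origin: centre of its underside.
- shoehorn: Flat wooden shoehorn, 36 by 178 by 6 mm, lying along its y, loose bystander. Origin: about its middle, on its underside.

How it is judged:
On the way, in this order (a step that is already met when the one before it is completed fails the run):
1. the shutter is slid fully shut (within 2.5 mm) while the knob is still unlocked (value of joint shutter below 0.0025 m and value of joint knob below 0.3 rad), for 0.2 s.
2. the knob is turned clockwise to its locked stop (1.1 rad or more) (value of joint knob above 1.1 rad), for 0.2 s.
At the end, for the whole second after the job is handed in: The shutter is shut to within 2.5 mm, the knob stands at 1.1 rad or more of its 1.2 rad, the bike key lies in the tray (within 35 mm of its centre) (value of joint shutter below 0.0025 m and value of joint knob above 1.1 rad and horizontal distance between bike_key and tray below 0.035 m and z of bike_key in the frame of tray below 0.02 m); the robot touches nothing.
It fails at once if the shutter is pressed or pushed with more than 25 N (contact force between shutter and anything else above 25 N).
It fails at once if the knob is turned beyond 0.4 rad while the shutter is more than 4 mm open (value of joint knob above 0.4 rad and value of joint shutter above 0.004 m).
It fails at once if the dish is moved by more than 15 mm (distance of dish from where it was at the start of the episode above 0.015 m).
It fails at once if the tin is moved by more than 15 mm (distance of tin from where it was at the start of the episode above 0.015 m).
It fails at once if the shoehorn is moved by more than 15 mm (distance of shoehorn from where it was at the start of the episode above 0.015 m).
It also fails if it takes over 61 s, if anything falls off the work surface, if the arm or the gripper's body presses on something with over 40 N, if the wrist force passes 120 N, or if a joint passes its speed limit or range.

### The arm

A 7-joint arm with a two-finger parallel gripper is mounted at the origin on the work surface. World frame = base frame: x ahead of the robot, y to its left, z up, the work surface at z = 0. Lengths are in m, angles in rad, forces in N, time in s.
With the tool pointing down it reaches from about 0.4 to 0.875 m from the base axis. Payload 19.3 kg.
Tool frame: the origin (TCP) lies at the very end of the fingers, on their centre line; the grasp point (between the pads) lies bot.pinch_z behind it (bot.pinch_z is the distance from the TCP to the grasp point, in m); z points along the fingers, y is the line along which they close (so a half turn about z gives the same grasp; the last joint's range is limited). The gripper opens to 85 mm and grips with 20 to 120 N. Pads are 22 mm wide; open, the fingers measure 114 mm over their backs; the gripper's body (76 mm by 85 mm) begins 54 mm behind the grasp point. The pads swing forward as they close: fully open they stand 13 mm farther back than shut.
Start: joints at [-1.382, 0.521, -0.036, 1.599, 0.021, 1.021, -0.113], TCP at [0.16, 0.604, 0.231] pointing down, gripper open.
Joint ranges: [-2.91, 2.91], [-0.3, 2.13], [-1.5, 1.42], [0.17, 2.43], [-1.26, 4.41], [0.16, 1.93], [-2.52, 2.52]. Speed limits (rad/s): [1.89, 1.89, 2.39, 2.39, 3.01, 3.01, 3.01].

### API

Orientations are given as [roll, pitch, yaw] about the fixed x, y, z axes, in that order (R = Rz(yaw) Ry(pitch) Rx(roll)).
In Python, from workcell import bot, grab_frame, ticket gives the robot as it stands.
- The arm moves only by the tool arm_command, never from a script. Its argument "commands" is a list of rows, each a list of 3 entries, a list of its own where there are three numbers: the shift along the world's x, y, z in mm, then the turn about the world's z in rad, then the gripper command: -1 is fully open, 1 is shut, values between are in proportion. In form: [[[tx, ty, tz], roll, fingers], ...]. A call has 1 to 20 rows; each row shifts and turns the commanded pose from where the row before left it; what a row does not reach is not made up. A row lasts 1/10 s, in which the tool goes at most 50 mm and 8.59 degrees, less where a joint would pass 70% of its speed; a pose out of reach is approached as far as the arm can. A call with a gripper value outside its range is refused whole. The fingers move at their own pace and stop on an object; "newtons" is the grip in N (left out, the last holds). Time passes only in rows, so rows that do not move let the fingers close. It gives the time, the measured TCP pose, the force, the opening and the grip force at its end, in the units of the state.
- bot.observe(): the state, without advancing time (a new reading comes with each control period).
- grab_frame(name): name is "scene" or "top"; returns a dict with "image" (400x640x3 uint8, red, green, blue), "vertical_fov" (degrees; the focal length in pixels is half the picture's height over the tangent of half this angle, whatever the lens; pixels are square), "cx", "cy" (the principal point, pixels), "R" (3x3) and "t" (3): a world point X has camera coordinates R X + t. Camera axes: x right, y down, z forward; pixel columns grow to the right and rows downward; lengths in m; the calibration is good to about 2 mm. A picture is of the moment at which its call begins. There is no depth.
- ticket.job_done(): hands the job in; it is judged then, once.
The state is a dict: "clock": time; "qpos": joint angles; "qd": joint speeds; "joint_efforts": joint torques, N m; "position": TCP position; "tool_rot": TCP orientation; "force": force on the tool from outside, world axes, zero at the start; "moment": the same for the moment, N m; "grip_width": finger opening in m; "finger_force": force on a finger pad.
Only numpy, scipy, OpenCV 4.12 (cv2) and the standard library are available. Lean on these libraries where they do the work, as an engineer would, in place of code of your own. Each camera call takes 0.05 s, during which the arm holds its last target. There are 200 camera calls.

## Working session

There is one attempt and no reset: what is moved stays moved. The work goes in short steps, Python scripts to look and compute and a tool call to move; the robot and the scene stay as the last step left them, time stands still between calls to the robot, and variables do not carry over. Pictures are saved under pics/ and viewed, at most 10 in all, crops included, and the job is handed in when it is done.

Besides the shell and the picture viewer there is one more tool, called after "Call:" as name([rows], argument=value, ...), one row to a line, values as JSON. arm_command: Moves the arm, as the interface text tells. Its arguments: {"type":"object","properties":{"commands":{"type":"array"},"newtons":{"type":"number"}},"required":["commands"]}

```bash
mkdir -p pics; cat > h.py <<'E'
import numpy as np, cv2
from workcell import bot, grab_frame, ticket
def cam(n):
    f=grab_frame(n); f['f']=200/np.tan(np.radians(f['vertical_fov'])/2); return f
def ray(f,u,v,z):
    R=np.array(f['R']);t=np.array(f['t']);C=-R.T@t
    d=R.T@np.array([(u-f['cx'])/f['f'],(v-f['cy'])/f['f'],1]); return C+d*(z-C[2])/d[2]
def proj(f,X):
    c=np.array(f['R'])@np.array(X)+np.array(f['t']); return [f['cx']+f['f']*c[0]/c[2],f['cy']+f['f']*c[1]/c[2]]
def save(n,im): cv2.imwrite('pics/'+n,cv2.cvtColor(im,cv2.COLOR_RGB2BGR))
E
python3 - <<'E'
from h import *
import pickle
for n in('top','scene'):
    f=cam(n);save(n+'0.png',f['image']);pickle.dump(f,open(n+'0.pkl','wb'))
    print(n,f['f'],f['cx'],f['cy'],-np.array(f['R']).T@f['t'])
print(bot.observe(),bot.pinch_z)
E
```

```text
top 370.45437584389526 318.364138010614 199.85505212213434 [0.44051779 0.01868706 0.79418512]
scene 427.22578432417697 319.87129450305173 198.61696244374428 [ 0.88148101 -0.50945719  0.60766321]
{'clock': 0.1, 'qpos': array([-1.38220797,  0.52195342, -0.03630481,  1.59994374,  0.02119646,
        1.02111089, -0.11279744]), 'qd': array([ 0.00031658, -0.00127391, -0.0003457 , -0.00198587,  0.00195697,
        0.00096949, -0.00061173]), 'joint_efforts': array([ 3.03994340e-03, -9.28481483e+01,  1.98339008e+00, -3.70534301e+01,
        1.80657412e-02,  5.46222000e-03, -2.89159561e-05]), 'position': array([0.15991066, 0.60388273, 0.23078676]), 'tool_rot': array([-3.14056524e+00,  8.06968262e-05,  2.88277432e+00]), 'force': array([-0.18892128,  0.46792561, -0.48848872]), 'moment': array([-0.06401005,  0.02730899, -0.02276635]), 'finger_force': 0.0, 'grip_width': 0.08516474630371457} 0.0187
```

View pics/top0.png

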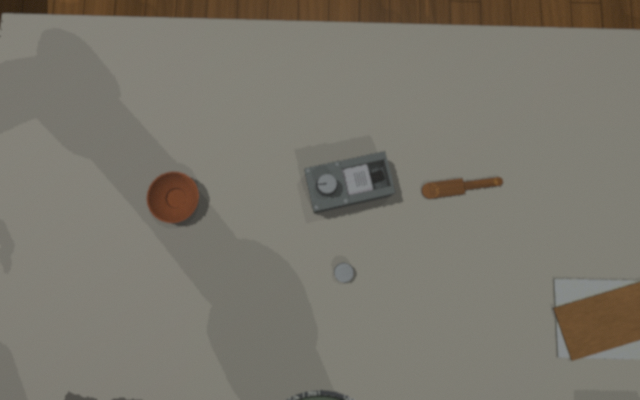

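View pics/scene0.png

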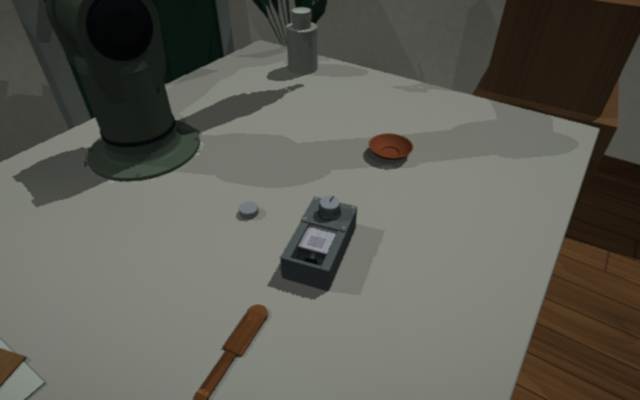

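The top view shows the safe at about (350,182), with the knob at (327,184) and the tray opening to the right at (378,175). The dish is at (173,198), the tin at (344,273) and the shoehorn at (462,187). I'll enlarge the safe.

```bash
python3 - <<'E'
from h import *
import pickle
a=pickle.load(open('top0.pkl','rb'))['image'][145:220,297:402]; b=pickle.load(open('scene0.pkl','rb'))['image'][190:295,270:370]
save('ct.png',cv2.resize(a,None,fx=7,fy=7,interpolation=cv2.INTER_CUBIC)); save('cs.png',cv2.resize(b,None,fx=5.6,fy=5.6,interpolation=cv2.INTER_CUBIC))
E
```

```text
(no output)
```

View pics/ct.png

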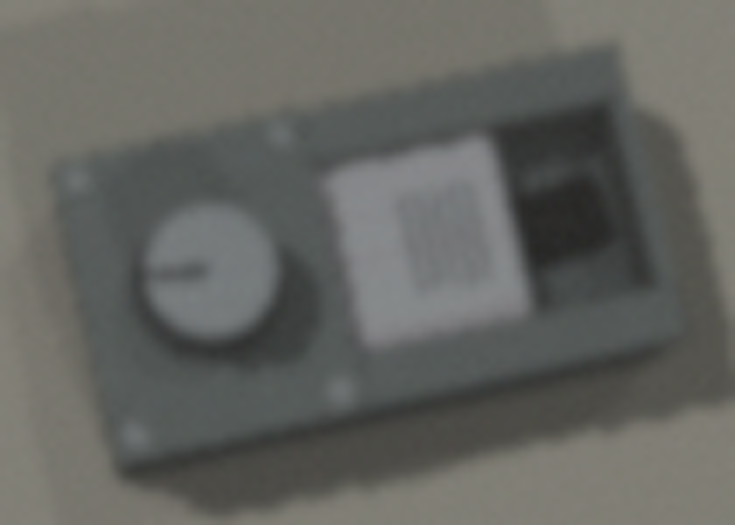

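View pics/cs.png

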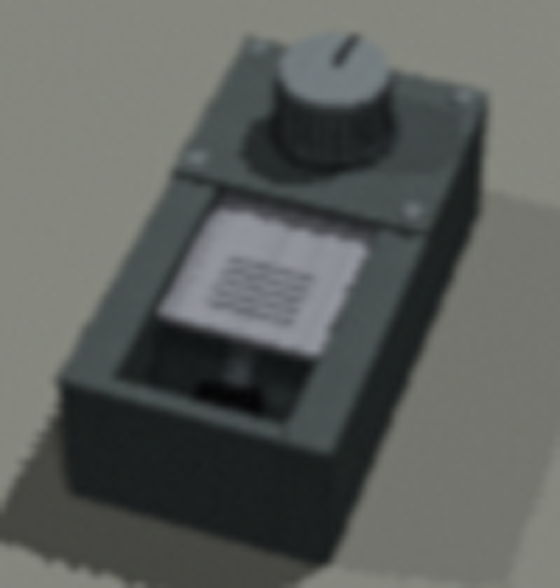

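```bash
cat > fit.py <<'E'
from h import *
import pickle
from scipy.optimize import least_squares
T=pickle.load(open('top0.pkl','rb'));S=pickle.load(open('scene0.pkl','rb'))
t=lambda U,V:((U+.5)/7-.5+297,(V+.5)/7-.5+145); s=lambda U,V:((U+.5)/5.6-.5+270,(V+.5)/5.6-.5+190)
P=[(T,t(58,165),(45,85,61)),(T,t(120,462),(-45,85,61)),(T,t(615,45),(45,-85,58)),(T,t(685,335),(-45,-85,58)),(T,t(612,103),(28,-79,58)),(T,t(658,285),(-28,-79,58)),(T,t(212,270),(0,48,89)),
(S,s(335,68),(0,48,89)),(S,s(250,38),(-45,85,61)),(S,s(485,95),(45,85,61)),(S,s(65,380),(-45,-85,58)),(S,s(330,450),(45,-85,58)),(S,s(115,378),(-28,-79,58)),(S,s(285,432),(28,-79,58))]
def W(p,X):
    c,q=np.cos(p[2]),np.sin(p[2]);X=np.array(X)/1e3
    return np.array([p[0]+c*X[0]-q*X[1],p[1]+q*X[0]+c*X[1],p[3]+X[2]])
def res(p): return np.ravel([np.array(proj(f,W(p,X)))-u for f,u,X in P])
r=least_squares(res,[.5,-.05,.2,-.005],loss='soft_l1'); p=r.x
if __name__=='__main__':
    print(p,'\n',np.round(res(p).reshape(-1,2),1))
    def res2(q): return np.ravel([np.array(proj(f,W(p,X)))-u for f,u,X in [(T,t(497,137),(28,q[0],q[1])),(T,t(532,318),(-28,q[0],q[1])),(S,s(160,318),(-28,q[0],q[1])),(S,s(322,356),(28,q[0],q[1]))]])
    r=least_squares(res2,[-35,52]);print('lead edge y,z',r.x,res2(r.x).round(1))
    for n,X in dict(knob=(0,48,78),knobtop=(0,48,89),hood=(0,11,58),lead=(0,r.x[0],r.x[1]),mid=(0,-10,52)).items(): print(n,W(p,X).round(4))
    for f,u,z in((T,(173,198),.028),(T,(344,273),.017),(T,(462,187),.006)): print(ray(f,*u,z).round(3))
    print(bot.observe()['position'])
E
python3 fit.py
```

```text
[ 0.56937646 -0.04538724  0.24551688 -0.00574113] 
 [[-1.5 -0.5]
 [-0.6  0.2]
 [-0.  -0.9]
 [ 0.6  0.1]
 [-0.5 -0.6]
 [-0.4 -0.2]
 [-0.4 -0.3]
 [-0.5  0.3]
 [-0.7 -0.1]
 [ 0.6 -0.3]
 [-2.1  0.1]
 [-0.   1.2]
 [-0.6  0.5]
 [-0.3 -0.8]]
lead edge y,z [-43.66430955  51.51058471] [-1.2 -1.1  0.2 -0.7 -0.7 -0.4 -0.2  0.7]
knob [0.5577 0.0012 0.0723]
knobtop [0.5577 0.0012 0.0833]
hood [ 0.5667 -0.0347  0.0523]
lead [ 0.58   -0.0877  0.0458]
mid [ 0.5718 -0.0551  0.0463]
[0.527 0.318 0.028]
[ 0.381 -0.041  0.017]
[ 0.569 -0.293  0.006]
[0.15991066 0.60388273 0.23078676]
```

Call:
arm_command([
  [[24,-30,0],-0.05,1],
  [[24,-30,0],-0.05,1],
  [[24,-30,0],-0.05,1],
  [[24,-30,0],-0.05,1],
  [[24,-30,0],-0.05,1],
  [[24,-30,0],-0.05,1],
  [[24,-30,0],-0.05,1],
  [[24,-30,0],-0.05,1],
  [[24,-35,-5],-0.05,1],
  [[24,-35,-5],-0.05,1],
  [[20,-35,-10],-0.05,1],
  [[20,-35,-10],-0.055,1],
  [[20,-35,-10],-0.06,1],
  [[20,-35,-10],-0.06,1],
  [[20,-35,-10],-0.06,1],
  [[20,-35,-10],-0.06,1],
  [[20,-35,-10],-0.06,1],
  [[20,-35,-10],-0.06,1],
  [[11,-35,-10],-0.06,1],
  [[0,-32,-10],-0.06,1],
])

```text
clock: 2.1
position: [0.5719, -0.0547, 0.1205]
tool_rot: [3.141, 0.001, 1.795]
force: [0.3, 0.0, -0.4]
grip_width: 0.0001
finger_force: 0.0
```

Call:
arm_command([
  [[0,0,0],0,1],
  [[0,0,0],0,1],
  [[0,0,0],0,1],
])

```text
clock: 2.4
position: [0.571, -0.0517, 0.1214]
tool_rot: [3.141, -0.001, 1.799]
force: [0.2, 0.7, -0.5]
grip_width: 0.0001
finger_force: 0.0
```

```bash
python3 - <<'E'
from fit import *
o=bot.observe();print(o['clock'],o['position'],o['tool_rot'],o['force'],o['qpos'],o['grip_width'])
d=o['position']-W(p,(0,0,0));print('safe',(d[0]*np.cos(p[2])+d[1]*np.sin(p[2]))*1e3,(-d[0]*np.sin(p[2])+d[1]*np.cos(p[2]))*1e3)
E
```

```text
2.4 [ 0.57102627 -0.05171096  0.12136029] [ 3.14147540e+00 -5.31796903e-04  1.79938778e+00] [ 0.18574262  0.69794141 -0.51238084] [-0.23446026  0.60615911  0.31609324  1.84551077 -0.26910313  0.73169784
  0.45911143] 5.131750589659958e-05
safe 0.06330392101165563 -6.535087746689283
```

Call:
arm_command([
  [[0,-2,-10],0.017,1],
  [[0,0,-10],0,1],
  [[0,0,-10],0,1],
  [[0,0,-10],0,1],
  [[0,0,-10],0,1],
  [[0,0,-10],0,1],
  [[0,0,-6],0,1],
  [[0,0,-1],0,1],
  [[0,0,-1],0,1],
  [[0,0,-1],0,1],
  [[0,0,-1],0,1],
  [[0,0,0],0,1],
  [[0,0,0],0,1],
])

```text
clock: 3.7
position: [0.571, -0.0548, 0.0514]
tool_rot: [3.141, 0.0, 1.815]
force: [-0.7, -0.8, -0.2]
grip_width: -0.0001
finger_force: 0.0
```

Call:
arm_command([
  [[0,0,-0.5],0,1],
  [[0,0,-0.5],0,1],
  [[0,0,0],0,1],
])

```text
clock: 4.0
position: [0.571, -0.0548, 0.0502]
tool_rot: [-3.142, -0.0, 1.815]
force: [0.0, 0.2, -1.0]
grip_width: 0.0002
finger_force: 0.0
```

Call:
arm_command([
  [[0,0,-0.4],0,1],
  [[0,0,-0.4],0,1],
  [[0,0,0],0,1],
])

```text
clock: 4.3
position: [0.5709, -0.0548, 0.0494]
tool_rot: [-3.141, -0.0, 1.815]
force: [0.5, -0.0, -0.6]
grip_width: -0.0001
finger_force: 0.0
```

Call:
arm_command([
  [[0,0,-0.4],0,1],
  [[0,0,0],0,1],
])

```text
clock: 4.5
position: [0.571, -0.0548, 0.049]
tool_rot: [-3.142, 0.0, 1.815]
force: [0.9, 0.1, -0.1]
grip_width: 0.0007
finger_force: 0.0
```

Call:
arm_command([
  [[0,0,-0.4],0,1],
  [[0,0,0],0,1],
])

```text
clock: 4.7
position: [0.571, -0.0548, 0.0489]
tool_rot: [3.142, -0.0, 1.815]
force: [-1.2, 0.9, 4.7]
grip_width: -0.0001
finger_force: 2.3
```

Call:
arm_command([
  [[0,0,-0.3],0,1],
  [[0,0,0],0,1],
])

```text
clock: 4.9
position: [0.571, -0.0548, 0.0488]
tool_rot: [3.141, -0.0, 1.815]
force: [-2.4, 0.6, 8.4]
grip_width: 0.0
finger_force: 4.4
```

Call:
arm_command([
  [[0,0,-0.2],0,1],
  [[0,0,0],0,1],
])

```text
clock: 5.1
position: [0.5711, -0.0548, 0.0487]
tool_rot: [3.141, -0.0, 1.815]
force: [-4.1, 0.7, 12.0]
grip_width: 0.0002
finger_force: 5.9
```

Call:
arm_command([
  [[0.25,-1,-0.1],0,1],
  [[0.25,-1,0],0,1],
  [[0.25,-1,0],0,1],
])

```text
clock: 5.4
position: [0.5717, -0.0574, 0.0487]
tool_rot: [3.141, -0.001, 1.815]
force: [-4.3, 3.7, 13.8]
grip_width: -0.0001
finger_force: 6.7
```

```bash
cat > st.py <<'E'
from fit import *
o=bot.observe();d=o['position']-W(p,(0,0,0));c,q=np.cos(p[2]),np.sin(p[2]);g=o['force']
print(o['clock'],'safe',np.round([1e3*(d[0]*c+d[1]*q),1e3*(-d[0]*q+d[1]*c),o['position'][2]*1e3],2),'F safe',np.round([g[0]*c+g[1]*q,-g[0]*q+g[1]*c,g[2]],1),o['qpos'][6])
E
python3 st.py
```

```text
5.4 safe [ -0.66 -12.25  48.66] F safe [-3.2  4.6 13.8] 0.5159498944586582
```

Call:
arm_command([
  [[0,-1,0],0,1],
  [[0.25,-1,0],0,1],
  [[0.25,-1,0],0,1],
  [[0.25,-1,0],0,1],
])

```text
clock: 5.8
position: [0.5727, -0.0613, 0.0486]
tool_rot: [3.141, -0.001, 1.815]
force: [-2.9, 4.0, 12.5]
grip_width: -0.0
finger_force: 5.7
```

```bash
python3 - <<'E'
from st import *
f=cam('top');a=f['image'][145:220,297:402]
f2=cam('scene');b=f2['image'][190:295,270:370]
A=cv2.resize(a,(420,300),interpolation=cv2.INTER_CUBIC);B=cv2.resize(b,(380,399),interpolation=cv2.INTER_CUBIC)
C=np.zeros((400,800,3),np.uint8);C[:300,:420]=A;C[:399,420:]=B;save('s1.png',C)
E
```

```text
5.8 safe [ -0.68 -16.24  48.61] F safe [-1.8  4.5 12.5] 0.5218122868271565
```

View pics/s1.png

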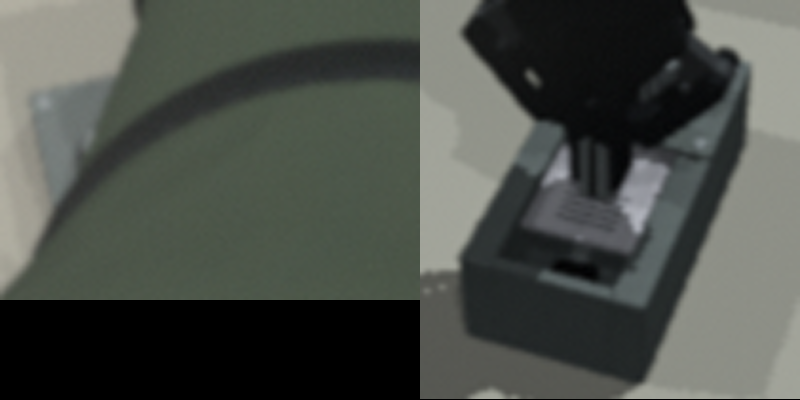

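The leading edge now runs from scene (297,250) to (327,256). It was at (298,246) to (327,253), so the shutter is following the fingers. I'll carry on.

Call:
arm_command([
  [[0.25,-1,-0.1],0,1],
  [[0.25,-1,-0.03],0,1],
  [[0.25,-1,-0.03],0,1],
  [[0.25,-1,-0.03],0,1],
  [[0.25,-1,-0.03],0,1],
])

```text
clock: 6.4
position: [0.5739, -0.0664, 0.0485]
tool_rot: [3.141, -0.001, 1.815]
force: [-3.3, 3.2, 14.1]
grip_width: -0.0003
finger_force: 6.8
```

Call:
arm_command([
  [[0.25,-1,-0.03],0,1],
  [[0.25,-1,-0.03],0,1],
  [[0.25,-1,-0.03],0,1],
  [[0.25,-1,-0.03],0,1],
  [[0.25,-1,-0.03],0,1],
])

```text
clock: 6.9
position: [0.5752, -0.0714, 0.0483]
tool_rot: [3.141, -0.001, 1.815]
force: [-3.6, 3.4, 14.3]
grip_width: 0.0003
finger_force: 7.2
```

Call:
arm_command([
  [[0.25,-1,-0.03],0,1],
  [[0.25,-1,-0.03],0,1],
  [[0.25,-1,-0.03],0,1],
  [[0.25,-1,-0.03],0,1],
  [[0.25,-1,-0.03],0,1],
  [[0.25,-1,-0.03],0,1],
])

```text
clock: 7.5
position: [0.5767, -0.0774, 0.0482]
tool_rot: [3.141, -0.001, 1.815]
force: [-3.3, 4.4, 15.2]
grip_width: 0.0002
finger_force: 7.6
```

Call:
arm_command([
  [[0.25,-1,-0.03],0,1],
  [[0.25,-1,-0.03],0,1],
  [[0.25,-1,-0.03],0,1],
  [[0.25,-1,-0.03],0,1],
  [[0.25,-1,-0.03],0,1],
])

```text
clock: 8.0
position: [0.578, -0.0825, 0.0481]
tool_rot: [3.141, -0.001, 1.815]
force: [-4.2, 3.1, 16.5]
grip_width: -0.0002
finger_force: 8.0
```

```bash
cat > sc.py <<'E'
from st import *
import sys
f2=cam('scene');b=f2['image'][215:295,280:370]
save(sys.argv[1],cv2.resize(b,None,fx=7,fy=7,interpolation=cv2.INTER_CUBIC))
print('edge if shut',[proj(f2,W(p,(x,-79,51.5))) for x in(-28,28)])
E
python3 sc.py s2.png
```

```text
8.0 safe [ -0.69 -38.04  48.14] F safe [-3.3  4.1 16.5] 0.5520759687589959
edge if shut [[np.float64(289.75578466380296), np.float64(260.0638864266107)], [np.float64(320.1437491666742), np.float64(268.4685909465936)]]
```

View pics/s2.png

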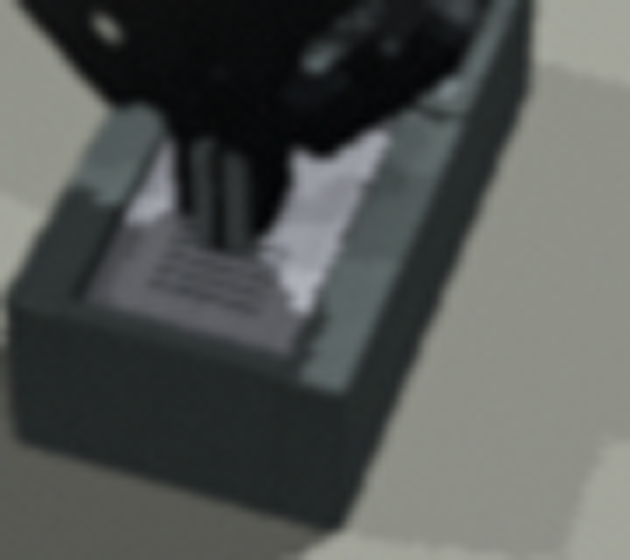

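The picture shows the plate following the fingers. Its leading edge runs from about (85,300) to (290,350) in the crop, a few mm from the end wall.

Call:
arm_command([
  [[0.25,-1,0],0,1],
  [[0.25,-1,0],0,1],
  [[0.25,-1,0],0,1],
  [[0.25,-1,-0.02],0,1],
])

```text
clock: 8.45
position: [0.579, -0.0864, 0.0481]
tool_rot: [3.141, -0.001, 1.815]
force: [-4.1, 3.0, 15.1]
grip_width: 0.0002
finger_force: 7.5
```

Call:
arm_command([
  [[0.25,-1,-0.02],0,1],
  [[0.25,-1,-0.02],0,1],
])

```text
clock: 8.65
position: [0.5794, -0.0884, 0.048]
tool_rot: [3.141, -0.001, 1.815]
force: [-3.5, 3.3, 14.9]
grip_width: -0.0001
finger_force: 7.5
```

Call:
arm_command([
  [[0.25,-1,-0.02],0,1],
  [[0.25,-1,-0.02],0,1],
])

```text
clock: 8.85
position: [0.5798, -0.0898, 0.0479]
tool_rot: [3.141, -0.001, 1.815]
force: [-6.1, 9.3, 18.3]
grip_width: -0.0006
finger_force: 9.0
```

Call:
arm_command([
  [[0,0.5,0.3],0,1],
  [[0,0,0.5],0,1],
  [[0,0,3],0,1],
  [[0,0,15],0,1],
  [[0,0,30],0,1],
  [[0,10,30],0,-1],
  [[0,20,10],0,-1],
  [[0,20,0],0,-1],
  [[0,20,0],0,-1],
  [[-10,20,0],0,-1],
  [[0,0,0],0,-1],
  [[0,0,0],0,-1],
])

```text
clock: 10.05
position: [0.5699, -0.0003, 0.137]
tool_rot: [3.141, 0.0, 1.815]
force: [0.3, 0.0, 0.1]
grip_width: 0.0856
finger_force: 0.0
```

```bash
python3 sc.py s3.png
```

```text
10.05 safe [ 11.48  43.59 136.98] F safe [ 0.3 -0.   0.1] 0.3727189520518229
edge if shut [[np.float64(289.75578466380296), np.float64(260.0638864266107)], [np.float64(320.1437491666742), np.float64(268.4685909465936)]]
```

View pics/s3.png

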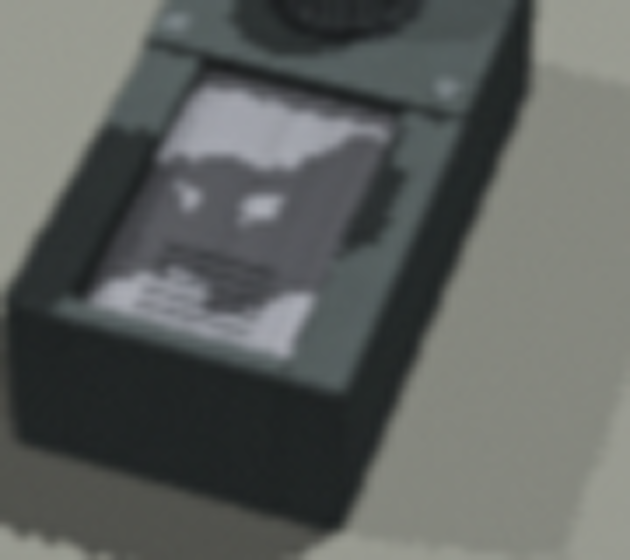

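The bright plate fills the whole opening up to the end wall, with no dark gap left, so the shutter is shut. Next is the knob.

Call:
arm_command([
  [[-6,1,0],0,-1],
  [[-6,0.5,0],0,-1],
  [[0,0,-20],0,-1],
  [[0,0,-20],0,-1],
  [[0,0,-20],0,-1],
  [[0,0,-10],0,-1],
  [[0,0,-7],0,-1],
  [[0,0,0],0,-1],
  [[0,0,0],0,-1],
], newtons=40)

```text
clock: 11.0
position: [0.558, 0.001, 0.0597]
tool_rot: [3.141, 0.0, 1.815]
force: [-0.1, 0.1, 0.1]
grip_width: 0.0853
finger_force: 0.0
```

Call:
arm_command([
  [[0,0,0],0,0],
  [[0,0,0],0,0],
  [[0,0,0],0,0.2],
  [[0,0,0],0,0.4],
  [[0,0,0],0,1],
  [[0,0,0],0,1],
  [[0,0,0],0,1],
  [[0,0,0],0,1],
])

```text
clock: 11.8
position: [0.558, 0.0012, 0.0596]
tool_rot: [3.141, -0.0, 1.815]
force: [-0.9, -0.3, 6.6]
grip_width: 0.0372
finger_force: 39.2
```

```bash
python3 st.py
```

```text
11.8 safe [ 0.32 48.   59.56] F safe [-1.  -0.   6.6] 0.41047969494175374
```

Call:
arm_command([
  [[0,0,0],-0.08,1],
  [[0,0,0],-0.08,1],
  [[0,0,0],-0.08,1],
  [[0,0,0],-0.08,1],
  [[0,0,0],-0.08,1],
  [[0,0,0],-0.08,1],
])

```text
clock: 12.4
position: [0.5585, 0.0013, 0.0596]
tool_rot: [3.14, -0.001, 1.332]
force: [2.4, -0.0, 3.6]
grip_width: 0.0369
finger_force: 39.5
```

```bash
python3 -c "
from st import *
print(o['qpos'],o['moment'])"
```

```text
12.4 safe [ 0.8  47.89 59.62] F safe [ 2.4 -0.6  3.6] 0.061457055447226024
[-0.38327936  0.70451241  0.39238859  1.9174892  -0.45066529  0.60478489
  0.06145706] [-0.04711735 -0.45424113  0.0650665 ]
```

Call:
arm_command([
  [[0,0,0],-0.08,1],
  [[0,0,0],-0.08,1],
  [[0,0,0],-0.08,1],
  [[0,0,0],-0.08,1],
  [[0,0,0],-0.08,1],
  [[0,0,0],-0.05,1],
])

```text
clock: 13.0
position: [0.5589, 0.001, 0.0596]
tool_rot: [3.139, -0.001, 0.882]
force: [4.9, -1.5, 1.3]
grip_width: 0.0371
finger_force: 39.8
```

```bash
python3 -c "
from st import *
print(o['qpos'],o['moment'])"
```

```text
13.0 safe [ 1.12 47.59 59.62] F safe [ 4.4 -2.6  1.3] -0.2674379055467056
[-0.46148154  0.73466106  0.51093752  1.92105126 -0.58475049  0.63469941
 -0.26743791] [-0.25538874 -0.95291139  0.09355373]
```

Call:
arm_command([
  [[0,0,0],-0.04,1],
  [[0,0,0],-0.04,1],
])

```text
clock: 13.2
position: [0.559, 0.001, 0.0596]
tool_rot: [3.139, -0.002, 0.803]
force: [5.4, -1.5, 0.8]
grip_width: 0.0365
finger_force: 39.8
```

```bash
python3 -c "
from st import *
print(o['qpos'],o['moment'])"
```

```text
13.2 safe [ 1.19 47.54 59.65] F safe [ 4.9 -2.7  0.8] -0.32543774156829963
[-0.47454486  0.74066176  0.53132146  1.92164233 -0.60755084  0.6410708
 -0.32543774] [-0.29327368 -1.23539915  0.05880302]
```

Call:
arm_command([
  [[0,0,0],-0.04,1],
  [[0,0,0],-0.04,1],
])

```text
clock: 13.4
position: [0.559, 0.0009, 0.0596]
tool_rot: [3.14, -0.002, 0.723]
force: [5.7, -2.0, 1.0]
grip_width: 0.0367
finger_force: 39.8
```

```bash
python3 -c "
from st import *
print(o['moment'])"
```

```text
13.4 safe [ 1.18 47.42 59.64] F safe [ 5.1 -3.3  1. ] -0.3848268986205193
[-0.36734312 -1.26552574  0.12382919]
```

Call:
arm_command([
  [[0,0,0],-0.04,1],
  [[0,0,0],-0.04,1],
])

```text
clock: 13.6
position: [0.5597, 0.0014, 0.0597]
tool_rot: [3.139, -0.003, 0.645]
force: [8.8, -2.9, -3.1]
grip_width: 0.0365
finger_force: 40.4
```

```bash
python3 -c "
from st import *
print(o['moment'])"
```

```text
13.6 safe [ 1.93 47.7  59.69] F safe [ 7.9 -4.9 -3.1] -0.4438933395606407
[-0.43969421 -1.74172287  1.22741503]
```

The moment jumped to 1.2 N m, so the knob is at its stop. I'll hold briefly, release and back away.

Call:
arm_command([
  [[0,0,0],0,1],
  [[0,0,0],0,1],
  [[0,0,0],0,1],
  [[0,0,0],0,-1],
  [[0,0,0],0,-1],
  [[0,0,0],0,-1],
  [[0,0,0],0,-1],
  [[0,0,10],0,-1],
  [[0,0,20],0,-1],
  [[0,0,30],0,-1],
  [[0,0,30],0,-1],
  [[-25,20,30],0,-1],
  [[-40,20,10],0,-1],
  [[-40,20,0],0,-1],
  [[-30,20,0],0,-1],
  [[0,0,0],0,-1],
  [[0,0,0],0,-1],
])

```text
clock: 15.3
position: [0.4226, 0.0819, 0.1897]
tool_rot: [-3.141, -0.001, 0.646]
force: [1.1, 0.1, 0.3]
grip_width: 0.0852
finger_force: 0.0
```

```bash
python3 - <<'E'
from st import *
b=cam('scene')['image'][190:295,270:370]
save('s4.png',cv2.resize(b,None,fx=5.6,fy=5.6,interpolation=cv2.INTER_CUBIC))
E
```

```text
15.3 safe [-111.45  159.15  189.75] F safe [ 1.1 -0.1  0.3] -0.7974556526648844
```

View pics/s4.png

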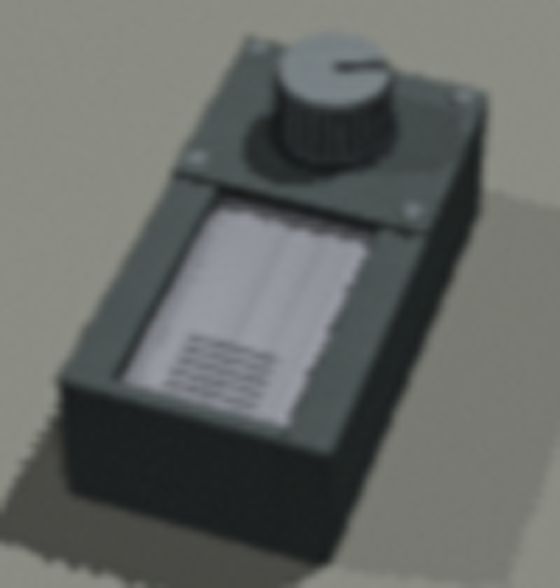

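The shutter is shut up to the wall. The knob's mark now runs from (335,68) to (385,65) in the crop. I'll check its angle before handing in.

```bash
python3 - <<'E'
from fit import *
z=W(p,(0,48,89))[2]
for a in((332,68),(338,68)):
    d=ray(S,*s(385,65),z)-ray(S,*s(*a),z); print(p[2]+np.pi/2-np.arctan2(d[1],d[0]))
d=ray(S,*s(355,38),z)-ray(S,*s(335,66),z);print('start',p[2]+np.pi/2-np.arctan2(d[1],d[0]))
for q in(1.0,1.1,1.2): u=proj(S,W(p,(19*np.sin(q),48+19*np.cos(q),89)));print(q,(np.array(u)-[269.5,189.5])*5.6-.5)
E
```

```text
1.1422732172881522
1.1313709880468659
start 0.1060327187918706
1.0 [387.42015311  61.54166213]
1.1 [388.59653444  65.18099574]
1.2 [389.21655614  68.8808634 ]
```

```bash
python3 - <<'E'
from fit import *
z=W(p,(0,48,89))[2]; c=W(p,(0,48,89))
def ang(f):
    g=f['image'].astype(float).sum(2); N=81; xs=np.linspace(-15.5,15.5,N)
    X,Y=np.meshgrid(xs,xs); m=np.hypot(X,Y)<15.5
    uv=np.array([[proj(f,W(p,(x,48+y,89))) for x,y in zip(a,b)] for a,b in zip(X,Y)],np.float32)
    v=cv2.remap(g.astype(np.float32),uv[...,0],uv[...,1],cv2.INTER_CUBIC)
    w=np.clip(np.median(v[m])-25-v,0,None)*m
    return np.arctan2((w*X).sum(),(w*Y).sum()),w.sum()
print('start',ang(S),ang(T))
for n in('scene','top'): print(n,ang(cam(n)))
E
```

```text
start (np.float64(0.04874222786861298), np.float32(45707.906)) (np.float64(0.05640717904714807), np.float32(21957.068))
scene (np.float64(0.9917606577825866), np.float32(62812.32))
top (np.float64(1.2155328309873468), np.float32(31101.238))
```

```bash
python3 -c "
from workcell import ticket
print(ticket.job_done())"
```

```text
the job is handed in; nothing more can be done
None
```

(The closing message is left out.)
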